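Gauge the gap of a bench press

ROBOT

A 6-joint arm with a two-finger parallel gripper is mounted at the origin on the work surface. World frame = base frame: x ahead of the robot, y to its left, z up, the work surface at z = 0. Lengths are in m, angles in rad, forces in N, time in s.
With the tool pointing down it reaches from about 0.275 to 0.875 m from the base axis. Payload 12.5 kg.
Tool frame: the origin (TCP) lies on the centre line of the jaws, within the pads' length; the fingertips stand r.finger_overhang ahead of it and the grasp point (between the pads) lies 3 mm ahead of it (r.finger_overhang is the distance from the TCP to the fingertips, in m); z points along the fingers, y is the line along which they close (so a half turn about z gives the same grasp; the last joint's range is limited). The gripper opens to 85 mm and grips with 20 to 120 N. Pads are 22 mm wide; open, the fingers measure 114 mm over their backs; the gripper's body (76 mm by 85 mm) begins 54 mm behind the grasp point. The pads swing forward as they close: fully open they stand 13 mm farther back than shut.
Start: joints at [-1.212, 0.351, 1.652, -0, 1.139, -0.085], TCP at [0.236, -0.497, 0.253] pointing down, gripper open.
Joint ranges: [-2.75, 2.75], [-0.79, 2.1], [0.01, 2.65], [-1.57, 4.71], [0.07, 3.14], [-2.87, 2.87]. Speed limits (rad/s): [2.22, 2.22, 2.79, 3.14, 3.14, 3.14].

INTERFACE

Orientations are given as a unit quaternion [x, y, z, w].
In Python, from cell import r, optics gives the robot as it stands. The module is installed in compiled form; this text tells all that it offers. Calls block until the motion is done:
- r.move_to(position, orientation): joint-space move of the TCP to a pose.
- r.move_linear(position, rot=None, vel=0.15): straight line of the TCP; rot=None keeps the orientation; vel is the mean speed in m/s.
- r.set_joints(angles): joint-space move.
- r.set_gripper(opening, squeeze=None): opening from 0.0 (shut) to 1.0 (fully open); squeeze is the grip in N (None keeps the last); returns when the fingers have stopped.
- r.sleep(seconds).
- r.inverse_kinematics(position, orientation): joint angles nearest the present ones, or None.
- optics.get_image(name): name is "scene" or "side" or "wrist"; returns a dict with "pixels" (420x560x3 uint8, red, green, blue), "depth" (420x560 float32, m along the optical axis (not along the pixel's ray), 0 where there is no reading), "fx", "fy", "cx", "cy" (pixels), "D" ([k1, k2, p1, p2, k3] as OpenCV has them; the pictures are not rectified), "camera_from_world" (4x4, takes a point from world to camera coordinates); the wrist camera has in their place "mount" (4x4, takes a point from camera to tool coordinates, whose origin is the TCP and whose axes are the flange's). Camera axes: x right, y down, z forward; pixel columns grow to the right and rows downward; lengths in m; the calibration is good to about 2 mm. A picture is of the moment at which its call begins: read the wrist's pose just before it.
A pose or a line that the arm cannot do raises r.PlanningError and nothing moves.
- r.hand_in(): hands the job in; it is judged then, once.
Readings, each from a call of its own:
- r.current_t(): time.
- r.current_q(): joint angles.
- r.current_qvel(): joint speeds.
- r.current_effort(): joint torques, N m.
- r.current_tool_pos(): TCP position.
- r.current_ee_rot(): TCP orientation.
- r.current_contact_force(): force on the tool from outside, world axes, zero at the start.
- r.current_torque(): the same for the moment, N m.
- r.current_opening(): opening from 0.0 (shut) to 1.0 (fully open).
- r.current_finger_force(): force on a finger pad.
Only numpy, scipy, OpenCV 4.12 (cv2) and the standard library are available. Lean on these libraries where they do the work, as an engineer would, in place of code of your own. Each camera call takes 0.05 s, during which the arm holds its last target. There are 200 camera calls.

TASK

Clear the spatula off the shelf of the little screw press: lay it flat and lengthwise in the empty compartment of the tool tray. Then take the wedge gauge out of its compartment and slide it, thin end first and flat on the press bed, straight in from the front under the platen until it drags snugly between the two plates, without forcing it. Finish still gripping the gauge, holding it steady at that depth so that the gap can be read; leave the other things on the table alone.

Things in the scene. Friction and masses are not known exactly. Their poses are not given: they have to be found in the camera images.
- press: Fixed screw press, grey base, steel bed plate. Origin on the table under the middle of its open front shelf; x points from the front into the press, y left, z up. Flat bed top 30 mm above the origin, x -60 to +240, y -125 to +125 mm; the shelf ends at x = +65, where the platen begins. Columns at y = +-116 carry a crossbeam at x = 143 to 187, 110 to 144 mm above the table.
- platen: The press's upper plate, steel, 160 x 190 x 14 mm, level over the bed, rigid; above it a screw (100 mm behind the edge) with a cross bar, top 200 mm above the table. Origin: middle of its LOWER FRONT EDGE, 65 mm in x from the press's origin; axes as the press's. Gap = this height less the bed's top: 5 to 8.5 mm. Past first touch the push on the gauge rises some 1 to 3 N per mm.
- tray: Fixed open wooden tray, 270 x 192 x 12 mm; two compartments side by side, each 262 mm long (along x) and 90 mm wide, middles at y = +47 and -47 mm; walls 4 mm thick, inner floor 4 mm above the table. Origin: middle of its underside; its -x end is nearest the robot. One compartment (y = -47) holds the gauge, the other is empty.
- gauge: Loose metal wedge gauge, 230 mm long, 0.1 to 0.2 kg. Origin: flat underside, below the middle of its grip, a dark block 90 mm (x -45 to 45) x 22 wide x 16 high. Blade along +x, 140 mm long, 25 wide, flat below; its top slopes from 14 mm thick at x = 45 to 2 mm at the tip, x = 185. Balance point x = 48. In the tray the grip is at the robot's end. Slides on the bed with friction 0.5 to 0.7.
- gauge_tip (a point): The gauge's thin end, middle of the lower edge, at x = 185 mm in the gauge's frame.
- spatula: Loose spatula, 200 mm long, 40 to 85 g, lying across the press's shelf. Origin: flat underside, below the middle of its wooden handle, 100 mm long (x -50 to 50), 18 wide, 16 high. Steel neck and blade along +x to x = 152 mm, 3 to 4 mm thick, blade 32 mm wide, flush with the handle's underside. Balance point about x = 43 mm.
- glue: White glue bottle, 52 mm in diameter, 130 mm high, standing to one side; origin at its base. Not to be disturbed.
- jar: Small glass jar with a black lid, 64 mm in diameter, 60 mm high, standing to one side; origin at its base. Not to be disturbed.
- tape: Roll of brown tape lying flat, 80 mm in diameter, 24 mm high, between robot and work; origin at its underside. Not to be disturbed.

How it is judged:
On the way, in this order (a step that is already met when the one before it is completed fails the run):
1. the spatula lies flat and lengthwise in a tray compartment, let go (x of spatula in the frame of tray between -0.1 and 0.1 m and (y of spatula in the frame of tray between 0.004 and 0.09 m or y of spatula in the frame of tray between -0.09 and -0.004 m) and z of spatula in the frame of tray below 0.008 m and angle between spatula's own z axis and vertical below 0.06 rad and angle between the x axis of spatula and the x axis of tray, either way round below 0.26 rad and linear speed of spatula below 0.02 m/s and contact force between the fingers and spatula below 0.1 N), for 0.2 s.
2. the gauge is snug between bed and platen, held by the gripper (contact force between gauge and platen between 2 and 20 N and contact force between gauge and press above 1 N and x of gauge_tip in the frame of platen above 0.02 m and y of gauge_tip in the frame of platen between -0.085 and 0.085 m and angle between the x axis of gauge and the x axis of platen, either way round below 0.2 rad and angle between gauge's own z axis and vertical below 0.06 rad and contact force between the fingers and gauge above 3 N and linear speed of gauge below 0.01 m/s), for 0.2 s.
At the end, for the whole second after the job is handed in: Spatula flat (0.06 rad) on a compartment floor, within 15 degrees of its length, released, at rest. Gauge gripped (over 3 N), still, flat, within 0.2 rad of straight, its tip over 20 mm under the platen and within its width, bearing on platen with 2 to 20 N and on bed with over 1 N (all of step 1 and all of step 2); the arm keeps its last pose, push and grip.
It fails at once if the gauge is forced: over 40 N between gauge and platen (contact force between gauge and platen above 40 N).
It fails at once if the glue is pushed away or knocked over (distance of glue from where it was at the start of the episode above 0.03 m or angle between glue's own z axis and vertical above 0.5 rad).
It fails at once if the jar is pushed away or knocked over (distance of jar from where it was at the start of the episode above 0.03 m or angle between jar's own z axis and vertical above 0.5 rad).
It fails at once if the tape is pushed away or knocked over (distance of tape from where it was at the start of the episode above 0.03 m or angle between tape's own z axis and vertical above 0.5 rad).
It also fails if it takes over 72 s, if anything falls off the work surface, if the arm or the gripper's body presses on something with over 40 N, if the wrist force passes 120 N, or if a joint passes its speed limit or range.

## Working session

There is one attempt and no reset: what is moved stays moved. The work goes in short steps, each a Python script; the robot and the scene stay as the last script left them, time stands still between calls to the robot, and variables do not carry over. Pictures are saved under pics/ and viewed, at most 10 in all, crops included, and the job is handed in when it is done.

```bash
mkdir -p pics; cat > h.py <<'E'
import numpy as np, cv2, pickle
from cell import r, optics
from scipy.spatial.transform import Rotation as R
def grab(n):
    im=optics.get_image(n); pickle.dump(im,open(f'{n}.pkl','wb')); return im
def load(n): return pickle.load(open(f'{n}.pkl','rb'))
def K(im): return np.array([[im['fx'],0,im['cx']],[0,im['fy'],im['cy']],[0,0,1.]])
def cloud(im,T=None):
    """world xyz per pixel, 420x560x3, nan where no depth"""
    if T is None: T=np.linalg.inv(im['camera_from_world'])
    d=im['depth']; h,w=d.shape
    uv=np.stack(np.meshgrid(np.arange(w),np.arange(h)),-1).reshape(-1,1,2).astype(float)
    n=cv2.undistortPoints(uv,K(im),np.array(im['D'],float)).reshape(h,w,2)
    P=np.dstack([n[...,0]*d,n[...,1]*d,d])
    P[d<=0]=np.nan
    return P@T[:3,:3].T+T[:3,3]
def ray(im,pts,z,T=None):
    """pixels -> world at height z"""
    if T is None: T=np.linalg.inv(im['camera_from_world'])
    n=cv2.undistortPoints(np.array(pts,float).reshape(-1,1,2),K(im),np.array(im['D'],float)).reshape(-1,2)
    v=np.c_[n,np.ones(len(n))]@T[:3,:3].T; o=T[:3,3]
    z=np.broadcast_to(z,len(v)); return o+v*((z-o[2])/v[:,2])[:,None]
def down(yaw): # tool z down, tool x axis at yaw in world
    return (R.from_euler('z',yaw)*R.from_euler('x',np.pi)).as_quat()
E
python3 - <<'E'
from h import *
for n in ('scene','side'):
    im=grab(n); cv2.imwrite(f'pics/{n}0.png',cv2.resize(im['pixels'][...,::-1],(800,600)))
    print(n,np.linalg.inv(im['camera_from_world']).round(3))
print(r.current_t(),r.finger_overhang,r.current_ee_rot(),r.current_contact_force())
E
```

```text
scene [[ 0.672  0.575 -0.466  1.196]
 [ 0.74  -0.532  0.411 -0.562]
 [-0.012 -0.621 -0.784  1.121]
 [ 0.     0.     0.     1.   ]]
side [[ 0.87  -0.343  0.355 -0.051]
 [-0.493 -0.625  0.605 -1.007]
 [ 0.015 -0.701 -0.713  1.267]
 [ 0.     0.     0.     1.   ]]
0.1 0.022 [ 9.75483104e-01  2.20073770e-01 -5.61492493e-05 -4.96857372e-04] [0.45682218 0.00410482 0.16149777]
```

View pics/scene0.png

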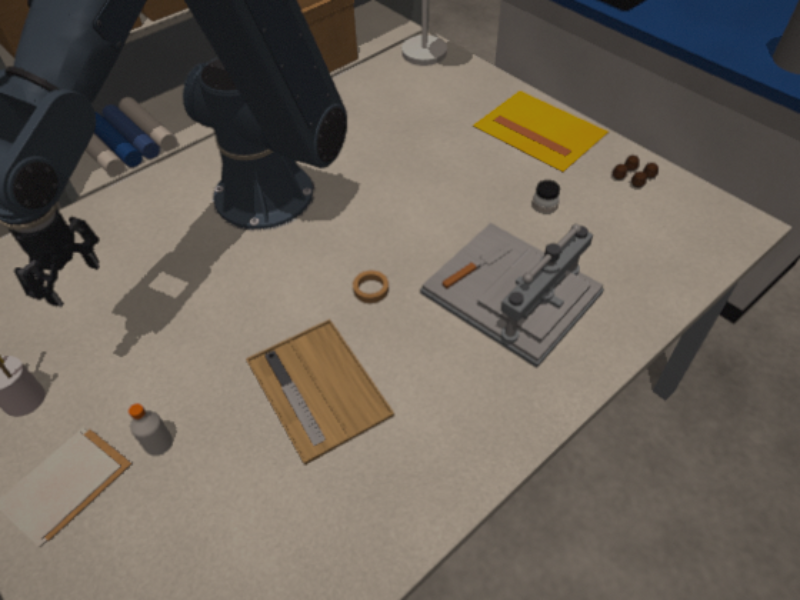

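View pics/side0.png

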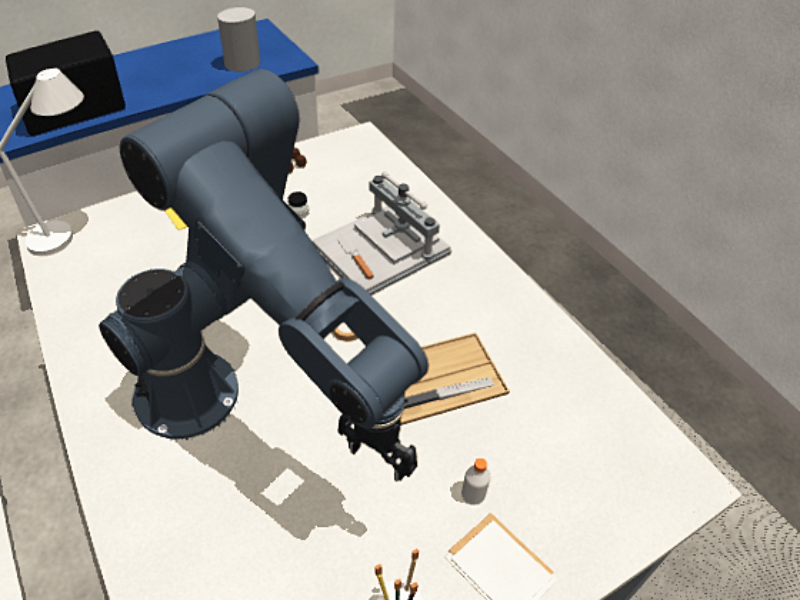

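The scene picture shows the tray with corners (248,360), (331,322), (393,413), (305,461), and the gauge's grip at (279,368) with its tip at (317,440). The bed corners are at (421,289), (491,225), (602,290), (537,360). The spatula handle is at (462,275) with its blade toward (508,250). The tape is at (371,285), the jar at (546,195) and the glue at (150,432).

```bash
python3 - <<'E'
from h import *
im=load('scene'); f=lambda p,z: ray(im,np.array(p)*0.7,z).round(3).tolist()
print('tray',f([(248,360),(331,322),(393,413),(305,461)],.012))
print('gauge grip end, tip',f([(270,353),(319,442)],.01))
print('bed',f([(421,289),(491,225),(602,290),(537,360)],.03))
print('spat',f([(444,284),(480,265),(510,249)],[.04,.04,.032]))
print('platen front edge',f([(479,304),(526,262)],.05))
print('tape,jar,glue',f([(371,285),(546,190),(137,410)],[.02,.06,.13]))
C=cloud(im); 
m=(C[...,2]>.02)&(C[...,2]<.036)&(C[...,0]>.3)&(C[...,1]>-.05)
cn,l,s,c=cv2.connectedComponentsWithStats(m.astype(np.uint8)); i=1+s[1:,4].argmax()
P=C[l==i]; print('bed',np.median(P[:,2]),cv2.minAreaRect(P[:,:2].astype(np.float32)*1000))
m=(C[...,2]>.006)&(C[...,2]<.03)&(C[...,0]>.3)&(C[...,1]<0.05)
cn,l,s,c=cv2.connectedComponentsWithStats(m.astype(np.uint8)); i=1+s[1:,4].argmax()
P=C[l==i]; print('tray',np.median(P[:,2]),cv2.minAreaRect(P[:,:2].astype(np.float32)*1000))
E
```

```text
tray [[0.409, -0.314, 0.012], [0.447, -0.13, 0.012], [0.701, -0.178, 0.012], [0.667, -0.36, 0.012]]
gauge grip end, tip [[0.424, -0.271, 0.01], [0.653, -0.318, 0.01]]
bed [[0.521, 0.062, 0.03], [0.488, 0.316, 0.03], [0.788, 0.345, 0.03], [0.813, 0.106, 0.03]]
spat [[0.55, 0.102, 0.04], [0.565, 0.199, 0.04], [0.572, 0.29, 0.032]]
platen front edge [[0.646, 0.111, 0.05], [0.633, 0.272, 0.05]]
tape,jar,glue [[0.431, -0.006, 0.02], [0.515, 0.473, 0.06], [0.451, -0.536, 0.13]]
bed 0.02882313773174261 ((645.5250244140625, 215.08438110351562), (306.75506591796875, 263.9283142089844), 7.083906650543213)
tray 0.009048460056507057 ((405.00274658203125, -692.52587890625), (133.269287109375, 177.81771850585938), 11.768017768859863)
```

```bash
cat >> h.py <<'E'
def wrist(name):
    p=r.current_tool_pos(); q=r.current_ee_rot(); im=grab('wrist')
    T=np.eye(4); T[:3,:3]=R.from_quat(q).as_matrix(); T[:3,3]=p
    im['T']=T@im['mount']; pickle.dump(im,open(name+'.pkl','wb'))
    cv2.imwrite(f'pics/{name}.png',cv2.resize(im['pixels'][...,::-1],(800,600))); return im
E
python3 - <<'E'
from h import *
print(R.from_quat(r.current_ee_rot()).as_matrix().round(2).tolist())
im=load('scene')
for yaw in (-.18,-.18+np.pi): print(yaw,r.inverse_kinematics([.5,-.2,.33],down(yaw)))
for yaw in (1.45,1.45-np.pi,.1): print(yaw,r.inverse_kinematics([.52,.18,.33],down(yaw)))
r.move_to([.5,-.22,.36],down(-.18)); im=wrist('wt'); print(im['mount'].round(3))
r.move_to([.55,.18,.36],down(.0)); wrist('wp'); print(r.current_t())
E
```

```text
[[0.9, 0.43, -0.0], [0.43, -0.9, 0.0], [0.0, -0.0, -1.0]]
-0.18 [-4.66962374e-01  2.60812207e-01  1.58149138e+00 -4.44089210e-16
  1.29928906e+00  1.28383395e+00]
2.961592653589793 [-0.46696237  0.26081221  1.58149138  0.          1.29928906 -1.8577587 ]
1.45 [ 2.48639843e-01  2.83557990e-01  1.55150290e+00 -4.44089210e-16
  1.30653177e+00  3.69436170e-01]
-1.6915926535897932 [ 0.24863984  0.28355799  1.5515029   0.          1.30653177 -2.77215648]
0.1 [ 2.48639843e-01  2.83557990e-01  1.55150290e+00 -4.44089210e-16
  1.30653177e+00  1.71943617e+00]
[[-0.001 -0.949 -0.315  0.081]
 [ 1.    -0.    -0.     0.   ]
 [ 0.    -0.315  0.949 -0.121]
 [ 0.     0.     0.     1.   ]]
3.1667
```

View pics/wt.png

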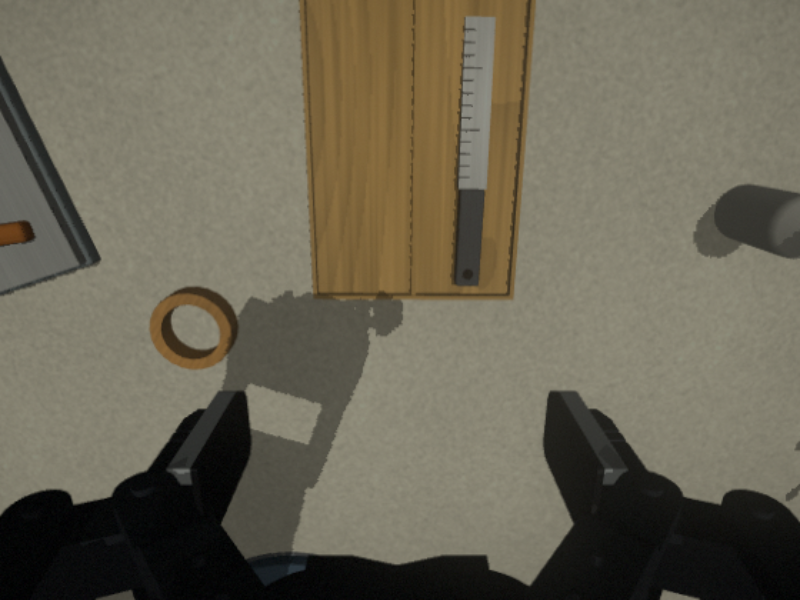

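View pics/wp.png

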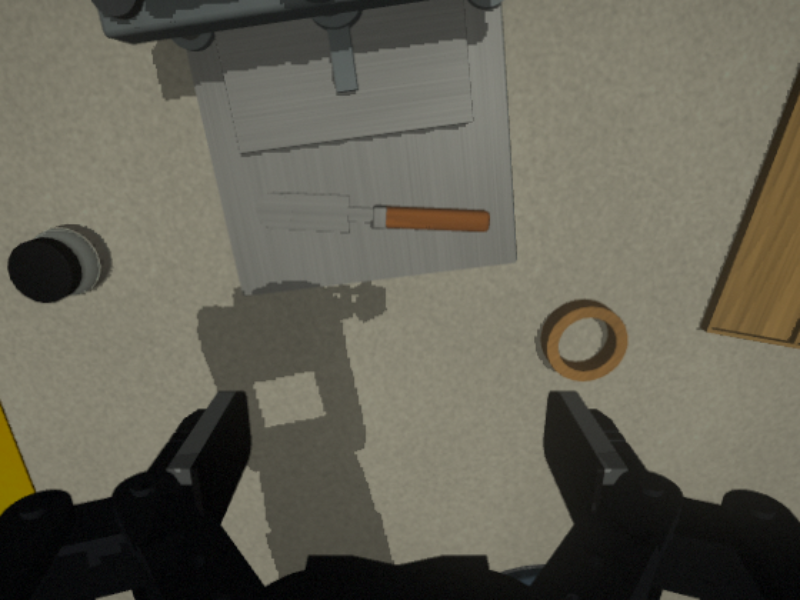

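The tray picture shows the near wall corners at (315,297) and (513,298), with the gauge's grip end at (467,286) and its tip at (480,17). In the press picture the spatula handle runs from (490,219) to (374,216), its blade tip is at (260,211), the bed front corners are at (244,292) and (517,262), and the platen front edge runs from (240,155) to (473,122).

```bash
python3 - <<'E'
from h import *
a=load('wt'); b=load('wp')
f=lambda im,p,z: ray(im,np.array(p)*0.7,z,im['T'])
yaw=lambda p,q: np.arctan2(*(q-p)[:2][::-1])
t=f(a,[(315,297),(513,298),(303,0),(534,0)],.012); print('tray',t.round(4).tolist(),yaw(t[1],t[0])-np.pi/2,yaw(t[0],t[2]),yaw(t[1],t[3]))
yt=yaw(t[1],t[0])-np.pi/2; o=(t[0]+t[1])/2+.135*np.array([np.cos(yt),np.sin(yt),0]); print('tray o',o)
g=f(a,[(467,286),(480,17)],[.012,.006]); print('gauge',g.round(4),yaw(g[0],g[1]),np.linalg.norm(g[1]-g[0]))
s=f(b,[(490,219),(374,216),(260,211)],[.038,.040,.033]); print('spat',s.round(4),yaw(s[0],s[2]),yaw(s[0],s[1]),np.linalg.norm(s[2]-s[0]))
c=f(b,[(244,292),(517,262)],.03); yp=yaw(c[1],c[0])-np.pi/2; print('bed',c.round(4),yp,np.linalg.norm(c[0]-c[1]))
e=f(b,[(240,155),(473,122)],.05); print('platen',e.round(4),yaw(e[1],e[0])-np.pi/2,np.linalg.norm(e[0]-e[1]), e.mean(0)-c.mean(0))
for n,im,box in(('bed',b,None),('gauge',a,None)):
    C=cloud(im,im['T'])
    if n=='bed':
        w=C[int(.7*262):int(.7*280),int(.7*300):int(.7*450)]; print('bed z',np.nanmedian(w[...,2]))
        w=C[int(.7*100):int(.7*125),int(.7*260):int(.7*320)]; print('platen z',np.nanmedian(w[...,2]))
        w=C[int(.7*211):int(.7*227),int(.7*395):int(.7*480)]; print('handle z',np.nanmax(w[...,2]),np.nanmedian(w[...,2]))
    else:
        w=C[int(.7*200):int(.7*270),int(.7*330):int(.7*390)]; print('floor z',np.nanmedian(w[...,2]))
        w=C[int(.7*200):int(.7*270),int(.7*465):int(.7*475)]; print('grip z',np.nanmedian(w[...,2]))
E
```

```text
tray [[0.436, -0.1296, 0.012], [0.4008, -0.3164, 0.012], [0.6857, -0.1777, 0.012], [0.6523, -0.362, 0.012]] -0.18600672291266385 -0.1903115104831375 -0.17912346589137723
tray o [ 0.55104776 -0.24797378  0.012     ]
gauge [[ 0.4207 -0.2746  0.012 ]
 [ 0.6484 -0.3182  0.006 ]] -0.18916008863224354 0.23188365405278255
spat [[0.5513 0.0979 0.038 ]
 [0.5543 0.198  0.04  ]
 [0.5578 0.2975 0.033 ]] 1.5381628747711067 1.5400418461638499 0.19974133684774573
bed [[0.4826 0.3194 0.03  ]
 [0.5107 0.0699 0.03  ]] 0.11218945949412751 0.25108556518516045
platen [[0.6061 0.3055 0.05  ]
 [0.6311 0.1178 0.05  ]] 0.13223217513285812 0.18936329509431207 [0.12199412 0.01699103 0.02      ]
bed z 0.029764404067974176
platen z 0.049272303956904684
handle z 0.048418559415933426 0.0457740942897126
floor z 0.004009582128750772
grip z 0.020142886605879318
```

```bash
python3 - <<'E'
from h import *
q=down(1.539); g=np.array([.554,.185])
r.set_gripper(.5,40)
r.move_to([*g,.16],q); r.move_linear([*g,.080]); f0=np.array(r.current_contact_force())
r.move_linear([*g,.0545],vel=.05); print('df',np.array(r.current_contact_force())-f0, r.current_tool_pos())
r.set_gripper(0.0,40); print('open',r.current_opening(),r.current_finger_force(),np.array(r.current_contact_force())-f0)
r.move_linear([*g,.18]); print('lift',r.current_opening(),np.array(r.current_contact_force())-f0,r.current_t())
im=grab('scene'); cv2.imwrite('pics/s1.png',cv2.resize(im['pixels'][140:280,220:460][...,::-1],(720,420)))
E
```

```text
df [-1.05976373 -0.01919024  0.10108905] [0.55402873 0.18499527 0.05442765]
open 0.19668052671834274 39.87870633602142 [-1.17127501 -0.31990723  3.5057555 ]
lift 0.1960153572161835 [-1.18071623 -0.96456781 -1.63573582] 7.6917
```

View pics/s1.png

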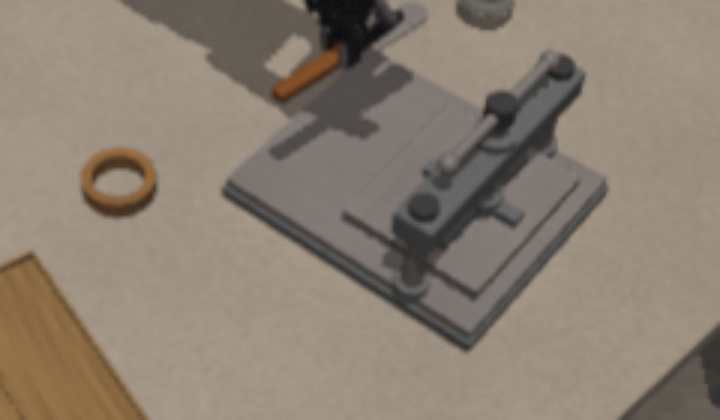

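The crop shows the spatula hanging level in the jaws, with the handle end at (275,92) and the blade at (415,15).

```bash
python3 - <<'E'
from h import *
ty=-.186; u=np.array([np.cos(ty),np.sin(ty)]); v=np.array([-u[1],u[0]]); o=np.array([.551,-.248])
g=o-.013*u+.047*v; q=down(ty); print(g)
r.move_to([*g,.16],q); r.move_linear([*g,.045]); f0=np.array(r.current_contact_force())
z=.033
while z>.0265:
    r.move_linear([*g,z],vel=.03); f=np.array(r.current_contact_force())-f0; print(round(z,4),f.round(2))
    if f[2]>2.5: break
    z-=.001
r.set_gripper(.45); print(r.current_opening())
r.move_linear([*g,.12]); 
p=g-.10*u; r.move_to([*p,.36],q); wrist('wt2'); print(r.current_t())
E
```

```text
[ 0.54691591 -0.19940658]
0.033 [ 0.86 -0.05  0.11]
0.032 [ 0.73 -0.29  0.44]
0.031 [ 0.93 -0.94  1.29]
0.03 [-0.27 -0.16  0.58]
0.029 [ 0.73 -1.19  1.02]
0.028 [-3.98  1.61 13.01]
0.45196176977064756
14.0667
```

View pics/wt2.png

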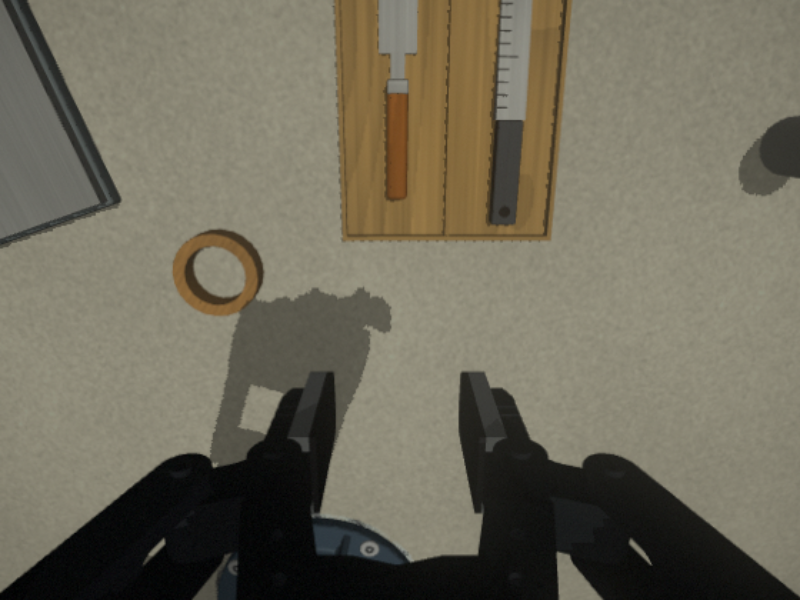

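The spatula lies straight in the left compartment, with its handle from (397,198) to (398,82). The gauge's grip end is at (503,224), with the grip/blade boundary at (510,120).

```bash
python3 - <<'E'
from h import *
a=load('wt2'); s=ray(a,np.array([(503,223),(510,120),(515,0)])*.7,[.018,.02,.012],a['T'])
d=s[1]-s[0]; gy=np.arctan2(d[1],d[0]); d2=s[2]-s[0]; gy2=np.arctan2(d2[1],d2[0]); print(s.round(4),gy,gy2,np.linalg.norm(d))
gy=gy2; u=np.array([np.cos(gy),np.sin(gy)]); 
mid=(s[0]+s[1])[:2]/2; g=mid+.025*u; print(mid,g)
q=down(gy)
r.move_to([*g,.14],q); r.move_linear([*g,.05]); f0=np.array(r.current_contact_force())
r.move_linear([*g,.030],vel=.04); print(np.array(r.current_contact_force())-f0)
r.set_gripper(0,60); print(r.current_opening(),r.current_finger_force(),np.array(r.current_contact_force())-f0)
r.move_linear([*g,.035],vel=.03); r.move_linear([*g,.16]); print(r.current_opening(),np.array(r.current_contact_force())-f0)
py=.12; U=np.array([np.cos(py),np.sin(py)]); o=np.array([.5562,.2018])
b=o-.130*U; r.move_to([*b,.16],down(py)); r.sleep(.3)
print(r.current_contact_force(),r.current_t())
im=grab('scene'); cv2.imwrite('pics/s2.png',cv2.resize(im['pixels'][140:280,220:460][...,::-1],(720,420)))
E
```

```text
[[ 0.4245 -0.2741  0.018 ]
 [ 0.5114 -0.2904  0.02  ]
 [ 0.6025 -0.3073  0.012 ]] -0.18602533176561567 -0.1846901179960161 0.08847643127257722
[ 0.4679782  -0.28226436] [ 0.49255303 -0.28685541]
[ 0.99499186 -0.00759415 -0.53240081]
0.2409919682483921 59.458333253860474 [0.10383363 0.1493719  4.73953877]
0.24068711480498303 [ 0.30280787  0.25061105 -2.33455839]
[-0.69711923 -0.85278569 -2.26736444] 20.075
```

View pics/s2.png

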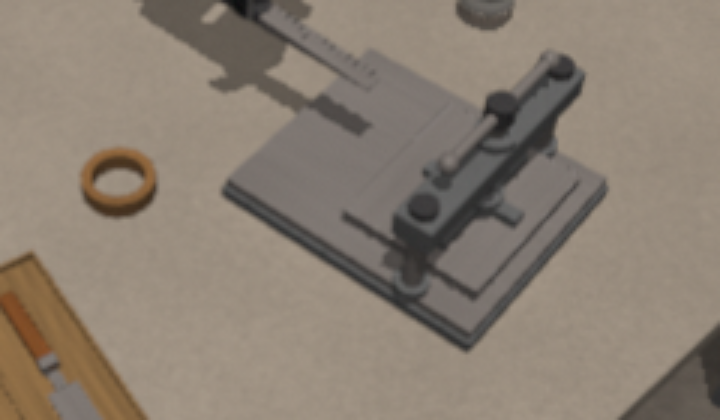

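The crop shows the gauge held in line with the press, with its tip at (370,85) above the shelf.

```bash
python3 - <<'E'
from h import *
py=.12; U=np.array([np.cos(py),np.sin(py)]); o=np.array([.5562,.2018]); b=o-.130*U
r.move_linear([*b,.064]); r.sleep(.2)
F=lambda n=5: np.mean([(r.sleep(.02),r.current_contact_force())[1] for _ in range(n)],0)
f0=F(); print(f0)
z=.060
while z>.052:
    r.move_linear([*b,z],vel=.03); f=F()-f0; print(round(z,4),f.round(2),np.round(r.current_tool_pos()[2],4))
    if f[2]>1.2: break
    z-=.0005
np.save('f0.npy',f0); print(r.current_t(),r.current_torque())
E
```

```text
[ 0.29662928  0.06354993 -1.59912461]
0.06 [-0.24 -0.23  0.26] 0.0599
0.0595 [-0.95  0.19  0.28] 0.0595
0.059 [-0.21 -0.38  0.15] 0.059
0.0585 [-0.59  0.   -0.35] 0.0585
0.058 [0.03 0.13 0.36] 0.058
0.0575 [-0.01 -0.31  0.14] 0.0575
0.057 [-0.16 -0.1   0.39] 0.057
0.0565 [-0.25 -0.53  1.04] 0.0565
0.056 [-1.21 -0.3   2.65] 0.056
24.2333 [0.02021409 0.02998654 0.01320492]
```

```bash
python3 - <<'E'
from h import *
py=.12; U=np.array([np.cos(py),np.sin(py)]); o=np.array([.5562,.2018]); b=o-.130*U; f0=np.load('f0.npy')
F=lambda n=5: np.mean([(r.sleep(.02),r.current_contact_force())[1] for _ in range(n)],0)
W=lambda f:(np.dot(f[:2],U).round(2),np.dot(f[:2],[-U[1],U[0]]).round(2),f[2].round(2))
r.move_linear([*b,.057],vel=.02); p=b+.05*U; r.move_linear([*p,.057],vel=.06)
f=F()-f0; print('lifted',W(f))
r.move_linear([*p,.0561],vel=.02); print('down',W(F()-f0))
s=.05; base=None
while s<.115:
    s+=.0015 ; r.move_linear([*(b+s*U),.0561],vel=.02); f=W(F(3)-f0); print(round(s,4),*f)
    if f[0]<-7: break
np.save('s.npy',s); print(r.current_t(), r.current_opening())
E
```

```text
lifted (np.float64(-0.25), np.float64(-0.16), np.float64(0.36))
down (np.float64(-3.12), np.float64(0.03), np.float64(6.06))
0.0515 -3.75 -0.21 8.22
0.053 -4.02 -0.39 8.68
0.0545 -4.2 -0.01 8.78
0.056 -4.39 0.04 9.81
0.0575 -4.82 -0.25 9.58
0.059 -4.59 0.16 10.02
0.0605 -4.52 -0.23 9.34
0.062 -4.87 -0.36 9.51
0.0635 -4.36 -0.24 9.6
0.065 -4.67 -0.29 10.1
0.0665 -4.66 -0.19 9.21
0.068 -4.47 -0.52 9.79
0.0695 -4.8 -0.19 9.8
0.071 -4.98 0.33 9.72
0.0725 -4.91 0.18 10.2
0.074 -8.53 0.4 12.84
30.6833 0.23983163117368214
```

```bash
python3 - <<'E'
from h import *
py=.12; U=np.array([np.cos(py),np.sin(py)]); o=np.array([.5562,.2018]); b=o-.130*U; f0=np.load('f0.npy'); s=float(np.load('s.npy'))
F=lambda n=5: np.mean([(r.sleep(.02),r.current_contact_force())[1] for _ in range(n)],0)
W=lambda f:(np.dot(f[:2],U).round(2),np.dot(f[:2],[-U[1],U[0]]).round(2),f[2].round(2))
print(*W(F()-f0))
for i in range(10):
    s+=.0005; r.move_linear([*(b+s*U),.0561],vel=.01); f=W(F()-f0); print(round(s,4),*f)
    if f[0]<-13.5: break
np.save('s.npy',s); r.sleep(.5); print(*W(F()-f0),r.current_tool_pos(),b+s*U,r.current_torque(),r.current_t(),r.current_finger_force())
E
```

```text
-7.82 -0.02 13.02
0.0745 -10.63 -0.09 15.83
0.075 -12.86 0.03 17.22
0.0755 -14.6 0.0 19.26
-14.6 0.17 19.13 [0.50010764 0.19505535 0.05642976] [0.50209193 0.19527568] [-0.21026402  2.29692443 -0.00313906] 32.35 61.01795554161072
```

```bash
python3 - <<'E'
from h import *
py=.12; U=np.array([np.cos(py),np.sin(py)]); V=np.array([-U[1],U[0]]); o=np.array([.5562,.2018]); b=o-.130*U; f0=np.load('f0.npy')
def F(n=5):
    a=[]
    for _ in range(n): r.sleep(.02); a.append(np.r_[np.array(r.current_contact_force())-f0,r.current_torque()])
    a=np.mean(a,0); return np.round([a[:2]@U,a[2],a[3:5]@V],2), np.round((np.array(r.current_tool_pos())[:2]-b)@U,5), np.round(r.current_tool_pos()[2],5)
def go(s,z): r.move_linear([*(b+s*U),z],vel=.015); print(s,z,*F())
go(.070,.0561); go(.068,.0561); go(.068,.0590); go(.068,.0562); 
for s in (.0695,.071,.0725,.0735,.0742,.0748): go(s,.0562)
print(r.current_t())
E
```

```text
0.07 0.0561 [ 1.31  7.21 -0.27] 0.07049 0.05642
0.068 0.0561 [ 2.38  7.04 -0.51] 0.06851 0.05642
0.068 0.059 [-1.18 -0.97  0.35] 0.06729 0.05853
0.068 0.0562 [-2.92  6.94  0.5 ] 0.06807 0.05646
0.0695 0.0562 [-3.48  7.18  0.48] 0.06959 0.05643
0.071 0.0562 [-3.18  7.35  0.54] 0.07105 0.05643
0.0725 0.0562 [-4.41  7.87  0.6 ] 0.07247 0.05645
0.0735 0.0562 [-7.18 10.89  1.11] 0.07291 0.05644
0.0742 0.0562 [-9.82 13.54  1.52] 0.07316 0.05644
0.0748 0.0562 [-11.56  15.53   1.87] 0.07335 0.05641
36.1583
```

```bash
python3 - <<'E'
from h import *
py=.12; U=np.array([np.cos(py),np.sin(py)]); V=np.array([-U[1],U[0]]); o=np.array([.5562,.2018]); b=o-.130*U; f0=np.load('f0.npy')
def F(n=5):
    a=[]
    for _ in range(n): r.sleep(.02); a.append(np.r_[np.array(r.current_contact_force())-f0,r.current_torque()])
    a=np.mean(a,0); return np.round([a[:2]@U,a[2],a[3:5]@V],2), np.round((np.array(r.current_tool_pos())[:2]-b)@U,5), np.round(r.current_tool_pos()[2],5)
for s in (.0755,.0762,.0768):
    r.move_linear([*(b+s*U),.0562],vel=.01); f=F(); print(s,*f)
r.sleep(.5); print(*F(10),r.current_finger_force(),r.current_opening(),R.from_quat(r.current_ee_rot()).as_matrix()[:,2])
im=wrist('wf'); im2=grab('side'); cv2.imwrite('pics/f.png',np.vstack([cv2.resize(im['pixels'][:210,:][...,::-1],(800,300)),cv2.resize(im2['pixels'][100:220,200:520][...,::-1],(800,300))])); print(r.current_t())
E
```

```text
0.0755 [-14.05  18.08   2.28] 0.07361 0.05639
0.0762 [-17.06  20.45   2.7 ] 0.07386 0.05639
0.0768 [-20.52  23.72   3.2 ] 0.07388 0.05638
[-19.95  23.35   3.21] 0.07389 0.05639 61.702762842178345 0.23803693248448135 [-0.0068191  -0.00147706 -0.99997566]
37.925
```

View pics/f.png

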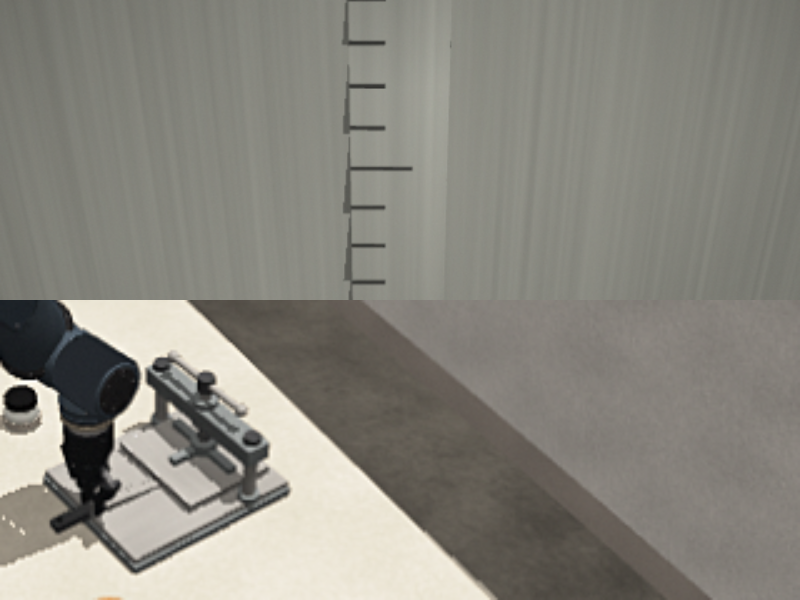

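The side view shows the gauge lying flat on the bed, with its blade running under the platen edge. The push is about 20 N. After subtracting bed friction, I estimate 7–9 N between gauge and platen.

```bash
python3 -c "
from h import *
print(r.hand_in())"
```

```text
the job is handed in; nothing more can be done
None
```

The job is handed in, result not reported back: the spatula lies flat in the empty compartment, and the gauge is still gripped and snug about 39 mm under the platen (gap roughly 5.3 mm), at an estimated 7–9 N.

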